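# Lay out the sampling station for a dissolution run

## Robot

A 6-joint arm with a two-finger parallel gripper is mounted at the origin on the work surface. World frame = base frame: x ahead of the robot, y to its left, z up, the work surface at z = 0. Lengths are in m, angles in rad, forces in N, time in s.
With the tool pointing down it reaches from about 0.375 to 0.9 m from the base axis. Payload 3.1 kg.
Tool frame: the origin (TCP) lies at the very end of the fingers, on their centre line; the grasp point (between the pads) lies 19 mm behind it (manip.tcp_to_grasp is the distance from the TCP to the grasp point, in m); z points along the fingers, y is the line along which they close (so a half turn about z gives the same grasp; the last joint's range is limited). The gripper opens to 85 mm and grips with 20 to 120 N. Pads are 22 mm wide; open, the fingers measure 114 mm over their backs; the gripper's body (76 mm by 85 mm) begins 54 mm behind the grasp point. The pads swing forward as they close: fully open they stand 13 mm farther back than shut.
Start: joints at [1.022, 0.527, 1.433, -0, 1.181, -0.178], TCP at [0.226, 0.583, 0.194] pointing down, gripper open.
Joint ranges: [-3.08, 3.08], [-0.75, 2.2], [0.22, 2.44], [-1.43, 4.57], [0, 2.65], [-2.85, 2.85]. Speed limits (rad/s): [2.79, 2.79, 3.14, 3.14, 3.14, 3.14].

## Interface

Orientations are given as a unit quaternion [x, y, z, w].
In Python, from station import manip gives the robot as it stands. The module is installed in compiled form; this text tells all that it offers.
- The arm moves only by the tool step_arm, never from a script. Its argument "commands" is one flat list of numbers, 6 for each row, row after row: the shift along the tool's x, y, z in m, then the turn, a rotation vector about the tool's x, y, z in degrees. A call has exactly 10 rows; each row is the pose to reach, as a shift and turn from the pose commanded when the call began, along the tool's axes at that moment; what a row does not reach only later rows make up. A row lasts 1/10 s, in which the tool goes at most 50 mm and 8.59 degrees, less where a joint would pass 70% of its speed; a pose out of reach is approached as far as the arm can. A call with a gripper value outside its range is refused whole. "jaw" is the opening in per cent of the stroke, from 0 (shut) to 100 (fully open), set as the call begins (left out, the last holds). The fingers move at their own pace and stop on an object; "grip_force" is the grip in N (left out, the last holds). Time passes only in rows, so rows that repeat a pose let the fingers close, or fill a call up. It gives the time, the measured TCP pose, the force, the opening and the grip force at its end, in the units of the state.
- manip.sense(): the state, without advancing time (a new reading comes with each control period).
- manip.snapshot(name): name is "side" or "top"; returns a dict with "pixels" (400x640x3 uint8, blue, green, red), "fx", "fy", "cx", "cy" (pixels), "R" (3x3) and "t" (3): a world point X has camera coordinates R X + t. Camera axes: x right, y down, z forward; pixel columns grow to the right and rows downward; lengths in m; the calibration is good to about 2 mm. A picture is of the moment at which its call begins. There is no depth.
- manip.sign_off(): hands the job in; it is judged then, once.
The state is a dict: "t": time; "q": joint angles; "qd": joint speeds; "tau": joint torques, N m; "tcp_pos": TCP position; "tool_rot": TCP orientation; "force": force on the tool from outside, world axes, zero at the start; "ft_torque": the same for the moment, N m; "finger_gap": opening from 0.0 (shut) to 1.0 (fully open); "gripper_force": force on a finger pad.
Only numpy, scipy, OpenCV 4.12 (cv2) and the standard library are available. Lean on these libraries where they do the work, as an engineer would, in place of code of your own. Each camera call takes 0.05 s, during which the arm holds its last target. There are 200 camera calls.

## Task

Set up the sampling station on the black mat: stand the steel beaker in the middle of the stirrer's round black plate, and lay the white cover with the red knob centred on top of the beaker. Stand the brown bottle on the mat midway between the stirrer and the green vial rack, and the orange-capped jar on the mat directly behind the rack (the side away from the mat's yellow edge), centred on the rack's length with about a finger's width (15 mm) of space between them. Everything is to stand upright; leave the green-capped jar and the brass weight where they are on the tray.

Things in the scene. Friction and masses are not known exactly. Their poses are not given: they have to be found in the camera images.
- mat: Black rubber station mat fixed to the bench, 200 x 340 x 4 mm, on the robot's left or right half of the bench. Origin: on its underside, at the point midway between stirrer and rack centres (15 mm nearer the yellow edge than the mat's own centre). x points from the yellow-striped front edge (robot side) to the back, y along the stripe to the left, z up.
- stirrer: Fixed low white stirrer, 110 x 110 mm, with a round black plate 90 mm across whose flat top is 25 mm above its underside. Origin: centre of its underside, which lies on the mat's top, 110 mm from the mat's origin along the mat's +y or -y (it varies). Axes parallel to the mat's.
- rack: Fixed green vial rack with two rows of white-capped vials, 50 mm deep (x) by 100 mm long (y), 47 mm high over the caps. Origin: centre of its underside, which lies on the mat's top, 110 mm from the mat's origin on the side opposite the stirrer. Axes parallel to the mat's; +x is its back (away from the yellow edge).
- tray: Blue flat tray fixed to the bench, 220 (x) x 340 (y) mm, floor 4 mm thick, rim 8 mm high over the bench. Origin: centre of its underside. All six loose things start upright on it in two rows of three, rows along its y, about 110 mm from centre to centre, which thing is where varies.
- beaker: Loose straight open stainless-steel beaker, 58 mm outside diameter, wall 3 mm, 62 mm high, about 0.15 kg. Origin: centre of its underside, z up its axis.
- cover: Loose white cover disc, 74 mm diameter, 5 mm thick, flat underneath, with an upright red cylindrical knob 16 mm in diameter in the middle, 36 mm tall above the disc (41 mm overall); 0.06 kg. Origin: centre of its underside, z up.
- bottle: Loose dark brown bottle with paper label and black cap: straight body 44 mm in diameter up to 52 mm, shoulder to 60 mm, cap 28 mm in diameter to 74 mm; about 0.14 kg. Origin: centre of its underside, z up.
- jar: Loose white jar with ORANGE cap: body 48 mm in diameter to 45 mm, cap 50 mm in diameter from 45 to 62 mm; about 0.09 kg. Origin: centre of its underside, z up.
- spare_jar: Loose white jar with GREEN cap, otherwise the same as the orange-capped jar; to be left alone. Origin: centre of its underside.
- weight: Loose brass knobbed weight, 36 mm in diameter, 52 mm high, 0.3 kg; to be left alone. Origin: centre of its underside.
Mind the look-alikes: they are no part of the job. What is shaped like the cover but blue or pink is not meant.

How it is judged:
At the end, for the whole second after the job is handed in: Beaker on the plate within 12 mm of its centre, cover level on its rim within 10 mm; bottle within 15 mm of the midpoint; jar on the mat behind the rack, gap 3 to 32 mm, within 15 mm of its centre line; all upright (0.08 rad), at rest; green-capped jar and weight moved under 20 mm (horizontal distance between beaker and stirrer below 0.012 m and z of beaker in the frame of stirrer between 0.021 and 0.029 m and horizontal distance between cover and beaker below 0.01 m and z of cover in the frame of beaker between 0.058 and 0.066 m and horizontal distance between bottle and mat below 0.015 m and z of bottle in the frame of mat between 0.001 and 0.007 m and x of jar in the frame of rack between 0.052 and 0.082 m and y of jar in the frame of rack between -0.015 and 0.015 m and z of jar in the frame of rack between -0.003 and 0.003 m and angle between each of beaker, cover, bottle, jar's own z axis and vertical below 0.08 rad and linear speed of each of beaker, cover, bottle, jar below 0.02 m/s and distance of each of spare_jar, weight from where it was at the start of the episode below 0.02 m); the robot touches nothing.
It fails at once if the green-capped jar or the brass weight is moved by more than 20 mm (distance of any of spare_jar, weight from where it was at the start of the episode above 0.02 m).
It also fails if it takes over 112 s, if anything falls off the work surface, if the arm or the gripper's body presses on something with over 40 N, if the wrist force passes 120 N, or if a joint passes its speed limit or range.

## Working session

There is one attempt and no reset: what is moved stays moved. The work goes in short steps, Python scripts to look and compute and a tool call to move; the robot and the scene stay as the last step left them, time stands still between calls to the robot, and variables do not carry over. Pictures are saved under pics/ and viewed, at most 14 in all, crops included, and the job is handed in when it is done.

Besides the shell and the picture viewer there is one more tool, called after "Call:" as name(argument=value, ...) on one line, values as JSON. step_arm: Moves the arm, as the interface text tells. Its arguments: {"type":"object","properties":{"commands":{"type":"array","items":{"type":"number"}},"jaw":{"type":"number"},"grip_force":{"type":"number"}},"required":["commands"]}

```bash
mkdir -p pics; python3 - <<'E'
from station import manip
import cv2,numpy as np
s=manip.sense(); print({k:np.round(v,3).tolist() for k,v in s.items()}, manip.tcp_to_grasp)
for n in("top","side"):
    d=manip.snapshot(n); cv2.imwrite(f"pics/{n}0.png",d["pixels"]); print(n,d["fx"],d["fy"],d["cx"],d["cy"],np.round(d["R"],4).tolist(),np.round(d["t"],4).tolist())
E
```

```text
{'t': 0.0, 'q': [1.022, 0.528, 1.434, -0.0, 1.181, -0.178], 'qd': [0.002, 0.001, -0.001, 0.001, -0.0, 0.0], 'tau': [0.0, -44.236, -17.803, -0.0, 0.008, -0.0], 'tcp_pos': [0.225, 0.582, 0.193], 'tool_rot': [0.184, 0.983, -0.001, -0.0], 'force': [-0.278, 0.397, 0.379], 'ft_torque': [-0.058, -0.004, -0.012], 'gripper_force': 0.0, 'finger_gap': 1.0} 0.0187
top 389.7690512199469 389.7690512199469 319.62779158268154 192.10290394809311 [[-0.0003, -1.0, -0.0036], [-0.996, 0.0006, -0.0892], [0.0892, 0.0036, -0.996]] [-0.0069, 0.5315, 0.9502]
side 437.9884570608362 437.9884570608362 313.9530740973362 200.90615906832107 [[0.9993, -0.036, -0.012], [-0.035, -0.7546, -0.6552], [0.0145, 0.6552, -0.7553]] [-0.55, 0.0575, 0.9935]
```

View pics/top0.png

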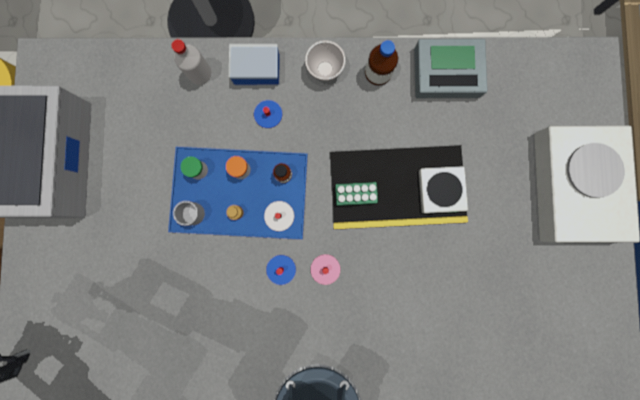

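View pics/side0.png

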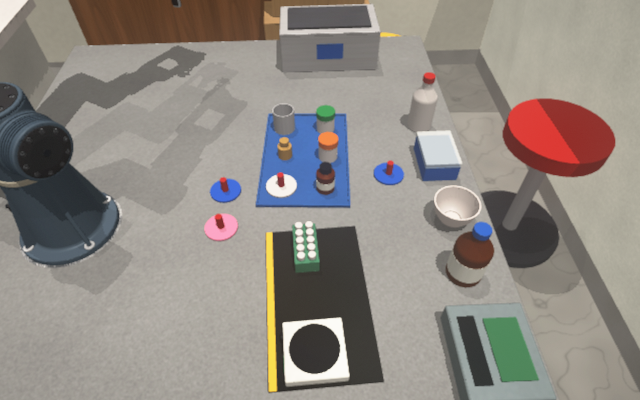

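The top view shows the tray on the left. Its back row is green jar (191,167), orange jar (236,167) and bottle (282,173). Its front row is beaker (186,213), weight (234,212) and cover (279,216). The mat has the rack at (356,193) and the stirrer plate at (445,189). The side view shows the same layout.

```bash
cat > h.py <<'E'
import cv2,numpy as np
from station import manip
def ray(d,u,v,z):
    R=np.array(d["R"]);t=np.array(d["t"]);c=-R.T@t
    w=R.T@np.array([(u-d["cx"])/d["fx"],(v-d["cy"])/d["fy"],1.]);return c+w*(z-c[2])/w[2]
def blob(d,box,lo,hi):
    """largest HSV blob in box(u0,v0,u1,v1): min-area rect, and centroid"""
    u0,v0,u1,v1=box; im=cv2.resize(d["pixels"][v0:v1,u0:u1],None,fx=4,fy=4,interpolation=cv2.INTER_CUBIC)
    m=cv2.inRange(cv2.cvtColor(im,cv2.COLOR_BGR2HSV),lo,hi)
    c=max(cv2.findContours(m,cv2.RETR_EXTERNAL,cv2.CHAIN_APPROX_NONE)[0],key=cv2.contourArea)
    f=lambda p:(np.array(p)+.5)/4-.5+[u0,v0]
    M=cv2.moments(c); r=cv2.minAreaRect(c)
    return f([M["m10"]/M["m00"],M["m01"]/M["m00"]]),f(cv2.boxPoints(r)),cv2.contourArea(c)/16
E
python3 - <<'E'
from h import *
T=manip.snapshot("top");S=manip.snapshot("side")
def show(n,d,box,lo,hi,z,corners=0):
    c,b,a=blob(d,box,lo,hi); P=[ray(d,*p,z)[:2] for p in b]
    print(n,c.round(1),"world",ray(d,*c,z)[:2].round(4),"eqdia mm",round(2000*np.sqrt(a/np.pi)*(0.95-z)/390,1),"sides",[round(1000*np.linalg.norm(P[i]-P[i-1])) for i in(1,2)])
    if corners: print(np.round(P,4).tolist(), "mean",np.mean(P,0).round(4))
show("mat+",T,(320,135,480,235),(0,0,0),(180,255,45),.004,1)
show("yellow",T,(320,205,480,240),(20,120,80),(35,255,255),.004,1)
show("plate",T,(424,172,466,208),(0,0,0),(180,255,60),.029)
show("stirrer",T,(410,160,475,220),(0,0,120),(180,60,255),.025,1)
show("rack",T,(330,175,385,212),(60,60,40),(90,255,200),.04,1)
show("jar",T,(220,150,255,185),(5,150,100),(18,255,255),.066)
show("jarS",S,(310,125,345,155),(5,150,100),(18,255,255),.066)
show("cover",T,(258,198,298,236),(0,0,140),(180,70,255),.009)
show("coverS",S,(260,168,302,200),(0,0,140),(180,70,255),.009)
show("knob",T,(258,198,298,236),(0,120,60),(8,255,255),.03)
show("bottle",T,(268,158,298,188),(0,0,0),(180,255,70),.07)
show("beaker",T,(168,198,205,230),(0,0,50),(180,90,255),.066)
show("tray",T,(160,140,320,245),(100,100,60),(125,255,255),.008,1)
for n,d,b,in(("t",T,(160,140,310,245)),("s",S,(250,90,360,210))):
    u0,v0,u1,v1=b; cv2.imwrite(f"pics/{n}1.png",cv2.resize(d["pixels"][v0:v1,u0:u1],None,fx=5,fy=5))
E
```

```text
mat+ [384.2 181.8] world [ 0.5596 -0.1719] eqdia mm 227.1 sides [340, 177]
[[0.6359, -0.0341], [0.6534, -0.3741], [0.4759, -0.3772], [0.4588, -0.0426]] mean [ 0.556 -0.207]
yellow [400.3 221.7] world [ 0.4579 -0.2111] eqdia mm 79.1 sides [338, 18]
[[0.4581, -0.0418], [0.475, -0.3795], [0.4574, -0.3798], [0.4405, -0.0426]] mean [ 0.4578 -0.2109]
plate [444.3 189.1] world [ 0.5384 -0.3168] eqdia mm 77.2 sides [83, 81]
stirrer [449.  188.7] world [ 0.5397 -0.33  ] eqdia mm 133.9 sides [137, 150]
[[0.6131, -0.259], [0.613, -0.3957], [0.4633, -0.3904], [0.4634, -0.2555]] mean [ 0.5382 -0.3252]
rack [356.2 195.4] world [ 0.5219 -0.097 ] eqdia mm 67.7 sides [106, 56]
[[0.5522, -0.0433], [0.5577, -0.1489], [0.5019, -0.151], [0.4965, -0.046]] mean [ 0.5271 -0.0973]
jar [236.4 166.4] world [0.5898 0.193 ] eqdia mm 44.7 sides [46, 49]
jarS [328.2 139.7] world [0.5931 0.191 ] eqdia mm 39.1 sides [47, 63]
cover [278.7 215.6] world [0.4733 0.0961] eqdia mm 73.2 sides [77, 77]
coverS [281.  186.3] world [0.4744 0.0931] eqdia mm 61.5 sides [78, 80]
knob [277.6 215.5] world [0.4731 0.0966] eqdia mm 12.5 sides [14, 12]
bottle [279.9 171.1] world [0.5778 0.0876] eqdia mm 30.7 sides [35, 32]
beaker [187.9 213. ] world [0.478  0.3063] eqdia mm 64.6 sides [77, 60]
tray [238.1 192.6] world [0.5317 0.2   ] eqdia mm 290.1 sides [220, 346]
[[0.4331, 0.375], [0.6529, 0.3702], [0.633, 0.0252], [0.4143, 0.0367]] mean [0.5333 0.2018]
```

View pics/t1.png

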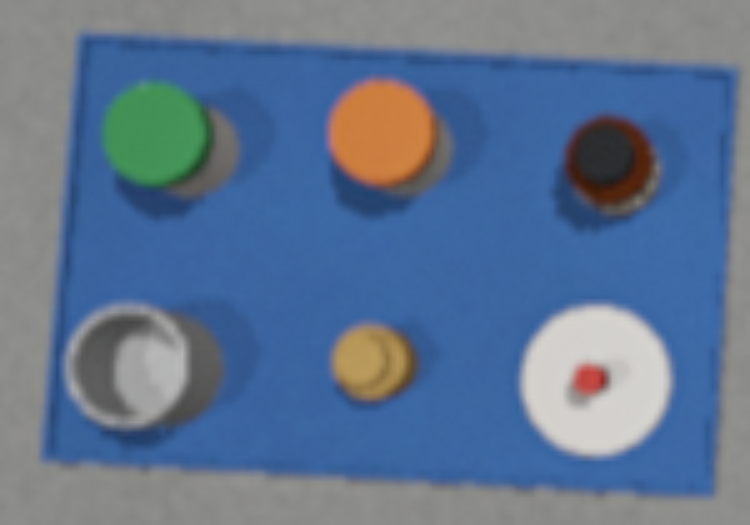

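The crop shows the beaker rim centred at (128,367)/5, the bottle cap at (604,152)/5 and the orange cap at (382,131)/5, all offset from (160,140).

```bash
cat >> h.py <<'E'
def to(x,y,z,psi):
    """shift (mm, tool axes) and turn (deg about tool z) from measured pose; psi = world angle of tool y, deg"""
    from scipy.spatial.transform import Rotation as Ro
    s=manip.sense(); R=Ro.from_quat(s["tool_rot"]).as_matrix()
    p=np.radians(psi); Y=np.array([np.cos(p),np.sin(p),0]); Z=np.array([0,0,-1.]); X=np.cross(Y,Z)
    print("shift mm",(R.T@(np.array([x,y,z])-s["tcp_pos"])*1000).round(1),"rotvec",np.degrees(Ro.from_matrix(R.T@np.c_[X,Y,Z]).as_rotvec()).round(1),"| t",round(s["t"],1),"tcp",np.round(s["tcp_pos"],4),"gap",round(s["finger_gap"],3),"F",np.round(s["force"],1))
E
python3 - <<'E'
from h import *
T=manip.snapshot("top");S=manip.snapshot("side")
for n,u,v,z in(("beaker",128,367,.066),("bottle",604,152,.078),("jar",382,131,.066),("cover",596,380,.009)):
    print(n,ray(T,u/5+160-.4,v/5+140-.4,z)[:2].round(4))
to(.478,.306,.19,2.87)
A=cv2.resize(T["pixels"][140:235,320:480],None,fx=5,fy=5);B=cv2.resize(S["pixels"][95:205,255:360],None,fx=5,fy=5)
cv2.imwrite("pics/m1.png",A);cv2.imwrite("pics/s1.png",B)
E
```

```text
beaker [0.478  0.3128]
bottle [0.5793 0.0857]
jar [0.5914 0.1939]
cover [0.4733 0.0959]
shift mm [-335.2 -166.6    3.2] rotvec [-0.   0.  65.9] | t 0.3 tcp [0.2257 0.5825 0.1931] gap 1.003 F [0.6 0.8 0. ]
```

View pics/m1.png

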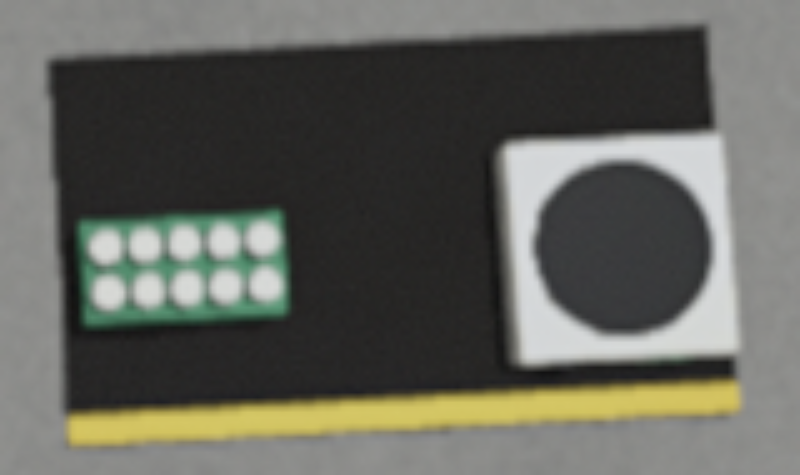

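View pics/s1.png

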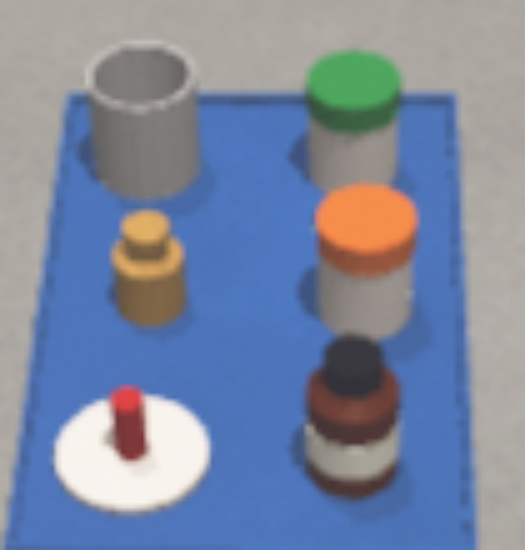

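Call:
step_arm(commands=[-0.04, -0.019, 0, 0, 0, 7.5, -0.08, -0.038, 0, 0, 0, 15, -0.12, -0.058, 0, 0, 0, 23, -0.16, -0.077, 0, 0, 0, 31, -0.2, -0.096, 0, 0, 0, 39, -0.24, -0.115, 0, 0, 0, 47, -0.28, -0.135, 0, 0, 0, 55, -0.31, -0.15, 0, 0, 0, 61, -0.3325, -0.16, 0, 0, 0, 65.9, -0.3325, -0.16, 0, 0, 0, 65.9], jaw=100, grip_force=40)

```text
t: 1.3
tcp_pos: [0.4809, 0.3111, 0.1936]
tool_rot: [0.691, 0.723, 0.0, 0.001]
force: [0.2, 0.9, 0.1]
finger_gap: 1.004
gripper_force: 0.0
```

```bash
python3 - <<'E'
from h import *
S=manip.snapshot("side");T=manip.snapshot("top")
for n,u,v,z in(("beaker",143,76,.066),("bottle",352,350,.078),("jar",366,221,.066)):
    print(n,ray(S,u/5+255-.4,v/5+95-.4,z)[:2].round(4))
for n,u,v,z in(("plate",623,247,.029),("rack",186,266,.051),("frontmid",404.5,428.5,.004)):
    print(n,ray(T,u/5+320-.4,v/5+140-.4,z)[:2].round(4))
to(.478,.312,.046,2.87)
E
```

```text
beaker [0.4812 0.3156]
bottle [0.5799 0.0918]
jar [0.5923 0.1943]
plate [ 0.5386 -0.3166]
rack [ 0.5273 -0.0975]
frontmid [ 0.4489 -0.2116]
shift mm [ -1.1   0.  147.4] rotvec [-0. -0.  0.] | t 1.4 tcp [0.478  0.3131 0.1934] gap 1.003 F [ 0.  -0.1  0.8]
```

Call:
step_arm(commands=[0.001, 0.001, 0.04, 0, 0, 0, 0.001, 0.001, 0.08, 0, 0, 0, 0.001, 0.001, 0.12, 0, 0, 0, 0.001, 0.001, 0.145, 0, 0, 0, 0.001, 0.001, 0.165, 0, 0, 0, 0.001, 0.001, 0.165, 0, 0, 0, 0.001, 0.001, 0.165, 0, 0, 0, 0.001, 0.001, 0.165, 0, 0, 0, 0.001, 0.001, 0.165, 0, 0, 0, 0.001, 0.001, 0.165, 0, 0, 0])

```text
t: 2.4
tcp_pos: [0.4797, 0.3148, 0.0297]
tool_rot: [0.689, 0.725, 0.001, 0.0]
force: [0.1, -0.3, -0.1]
finger_gap: 0.999
gripper_force: 0.0
```

Call:
step_arm(commands=[0, 0, 0, 0, 0, 0, 0, 0, 0, 0, 0, 0, 0, 0, 0, 0, 0, 0, 0, 0, 0, 0, 0, 0, 0, 0, 0, 0, 0, 0, 0, 0, 0, 0, 0, 0, 0, 0, 0, 0, 0, 0, 0, 0, 0, 0, 0, 0, 0, 0, 0, 0, 0, 0, 0, 0, 0, 0, 0, 0], jaw=50)

```text
t: 3.4
tcp_pos: [0.479, 0.3144, 0.0285]
tool_rot: [0.689, 0.725, -0.0, -0.0]
force: [-0.6, -1.0, 0.0]
finger_gap: 0.502
gripper_force: 0.0
```

```bash
python3 - <<'E'
from h import *
S=manip.snapshot("side");T=manip.snapshot("top")
A=cv2.resize(T["pixels"][150:240,150:260],None,fx=4,fy=4);B=cv2.resize(S["pixels"][30:190,230:360],None,fx=2.75,fy=2.25)
cv2.imwrite("pics/c2.png",np.hstack([A,B[:360]]));
E
```

```text
(no output)
```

View pics/c2.png

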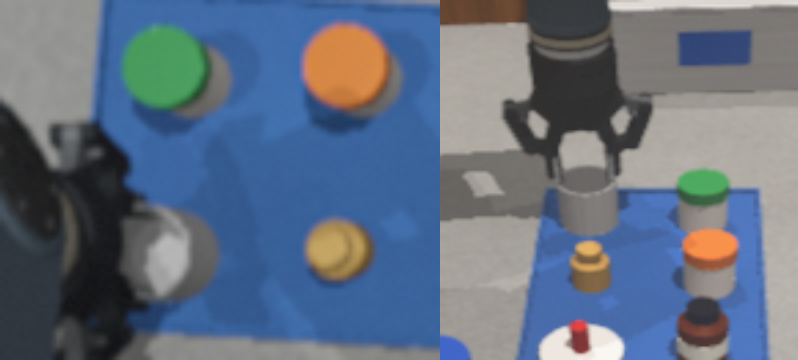

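The gripper is at the beaker, but the gap closed to 0.50 with no force. I need a closer look at where the fingers are.

```bash
python3 - <<'E'
from h import *
S=manip.snapshot("side")
for X in([.479,.3144,.0285],[.479,.3144,.066],[.508,.3144,.066],[.45,.3144,.066],[.479,.3144,.1]):
    p=np.array(S["R"])@X+S["t"]; print(X,(p[:2]/p[2]*S["fx"]+[S["cx"],S["cy"]]).round(1))
A=cv2.resize(S["pixels"][70:140,250:330],None,fx=8,fy=8,interpolation=cv2.INTER_CUBIC);cv2.imwrite("pics/c3.png",A)
E
```

```text
[0.479, 0.3144, 0.0285] [283.3 121.4]
[0.479, 0.3144, 0.066] [282.4 110.1]
[0.508, 0.3144, 0.066] [293.3 109.8]
[0.45, 0.3144, 0.066] [271.4 110.5]
[0.479, 0.3144, 0.1] [281.5  99.4]
```

View pics/c3.png

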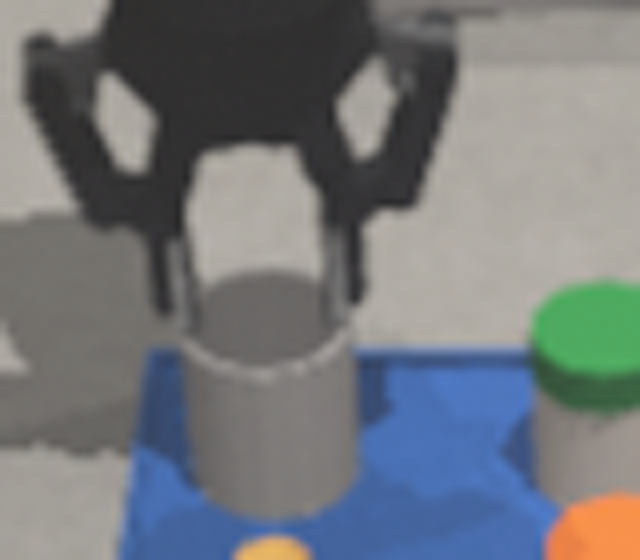

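The fingertips appear at rim height or behind the beaker (tips near (270.6,108.8) and (293.8,107.5)), which doesn't match the reported TCP. I'll lift, shut the jaws and triangulate the tips.

Call:
step_arm(commands=[0, 0, -0.04, 0, 0, 0, 0, 0, -0.08, 0, 0, 0, -0.03, 0, -0.1, 0, 0, 0, -0.07, 0, -0.1, 0, 0, 0, -0.1, 0, -0.1, 0, 0, 0, -0.1, 0, -0.1, 0, 0, 0, -0.1, 0, -0.1, 0, 0, 0, -0.1, 0, -0.1, 0, 0, 0, -0.1, 0, -0.1, 0, 0, 0, -0.1, 0, -0.1, 0, 0, 0])

```text
t: 4.55
tcp_pos: [0.4839, 0.2154, 0.1283]
tool_rot: [0.688, 0.725, -0.0, -0.0]
force: [-0.6, 0.8, 1.0]
finger_gap: 0.503
gripper_force: 0.0
```

Call:
step_arm(commands=[0, 0, 0, 0, 0, 0, 0, 0, 0, 0, 0, 0, 0, 0, 0, 0, 0, 0, 0, 0, 0, 0, 0, 0, 0, 0, 0, 0, 0, 0, 0, 0, 0, 0, 0, 0, 0, 0, 0, 0, 0, 0, 0, 0, 0, 0, 0, 0, 0, 0, 0, 0, 0, 0, 0, 0, 0, 0, 0, 0], jaw=10)

```text
t: 5.55
tcp_pos: [0.4841, 0.2145, 0.1285]
tool_rot: [0.689, 0.725, -0.0, 0.0]
force: [0.8, -1.1, 0.7]
finger_gap: 0.099
gripper_force: 0.0
```

```bash
python3 - <<'E'
from h import *
s=manip.sense();print(np.round(s["tcp_pos"],4),s["finger_gap"],np.round(s["q"],3))
C=[]
for n in("top","side"):
    S=manip.snapshot(n);p=np.array(S["R"])@s["tcp_pos"]+S["t"];p=p[:2]/p[2]*S["fx"]+[S["cx"],S["cy"]];u,v=np.round(p).astype(int);print(n,p.round(1),"crop origin",u-40,v-50)
    a=S["pixels"][v-50:v+50,u-40:u+40].copy(); a=cv2.resize(a,None,fx=5,fy=5,interpolation=cv2.INTER_CUBIC);cv2.circle(a,tuple(int(x) for x in (p-[u-40,v-50])*5+2),5,(255,0,255),1);C.append(a)
cv2.imwrite("pics/c4.png",np.hstack(C))
E
```

```text
[0.4841 0.2145 0.1285] 0.09892319114584629 [ 0.206  0.491  1.737 -0.     0.913  0.155]
top [219.7 209.2] crop origin 180 159
side [282.3 114.7] crop origin 242 65
```

View pics/c4.png

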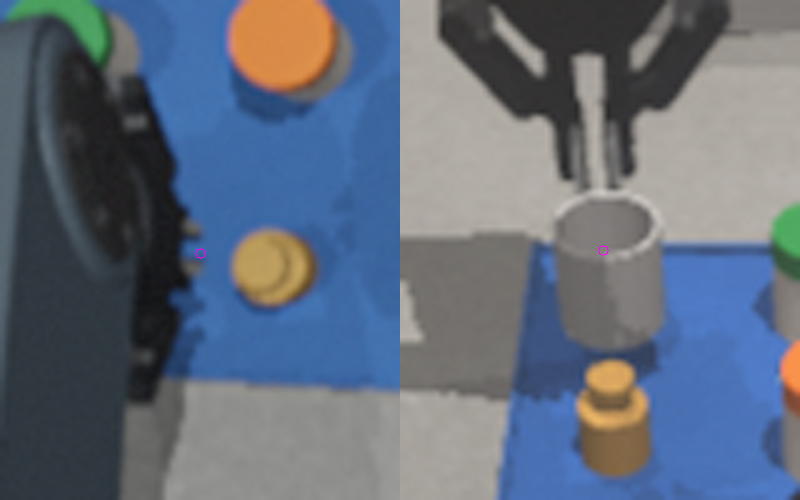

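```bash
cat >> h.py <<'E'
def tri(T,pt,S,ps):
    P=lambda d:np.array([[d["fx"],0,d["cx"]],[0,d["fy"],d["cy"]],[0,0,1]])@np.c_[d["R"],d["t"]]
    X=cv2.triangulatePoints(P(T),P(S),np.array(pt,float).reshape(2,1),np.array(ps,float).reshape(2,1))[:,0]
    return X[:3]/X[3]
E
python3 - <<'E'
from h import *
T=manip.snapshot("top");S=manip.snapshot("side")
print(tri(T,(218.6,209),S,(281.2,102.4)).round(4), manip.sense()["tcp_pos"].round(4) if hasattr(manip.sense()["tcp_pos"],"round") else manip.sense()["tcp_pos"])
print("beaker rim",tri(T,(185.2,213),S,(283.4,109.6)).round(4),"knob?")
E
```

```text
[0.4837 0.2062 0.17  ] [0.4841 0.2146 0.1285]
beaker rim [0.4801 0.3121 0.069 ] knob?
```

The tips triangulate to about z=0.17 while 0.1285 is reported, so the real fingertips sit about 38–40 mm above the reported TCP. This explains the missed grasp: the jaws closed just above the rim. I'll reopen and go lower, working with relative displacements from here on.

Call:
step_arm(commands=[0.04, 0, 0, 0, 0, 0, 0.075, 0, 0, 0, 0, 0, 0.0985, 0, 0, 0, 0, 0, 0.0985, 0, 0, 0, 0, 0, 0.0985, 0, 0, 0, 0, 0, 0.0985, 0, 0, 0, 0, 0, 0.0985, 0, 0, 0, 0, 0, 0.0985, 0, 0, 0, 0, 0, 0.0985, 0, 0, 0, 0, 0, 0.0985, 0, 0, 0, 0, 0], jaw=100)

```text
t: 6.75
tcp_pos: [0.4792, 0.3126, 0.1286]
tool_rot: [0.689, 0.725, -0.0, 0.0]
force: [-0.8, -0.1, -0.4]
finger_gap: 0.998
gripper_force: 0.0
```

Call:
step_arm(commands=[0, 0, 0.04, 0, 0, 0, 0, 0, 0.08, 0, 0, 0, 0, 0, 0.1, 0, 0, 0, 0, 0, 0.11, 0, 0, 0, 0, 0, 0.118, 0, 0, 0, 0, 0, 0.126, 0, 0, 0, 0, 0, 0.132, 0, 0, 0, 0, 0, 0.134, 0, 0, 0, 0, 0, 0.134, 0, 0, 0, 0, 0, 0.134, 0, 0, 0])

```text
t: 7.75
tcp_pos: [0.4795, 0.3131, -0.005]
tool_rot: [0.689, 0.725, 0.0, 0.0]
force: [-0.5, -0.2, 0.3]
finger_gap: 1.0
gripper_force: 0.0
```

Call:
step_arm(commands=[0, 0, 0, 0, 0, 0, 0, 0, 0, 0, 0, 0, 0, 0, 0, 0, 0, 0, 0, 0, 0, 0, 0, 0, 0, 0, 0, 0, 0, 0, 0, 0, 0, 0, 0, 0, 0, 0, 0, 0, 0, 0, 0, 0, 0, 0, 0, 0, 0, 0, 0, 0, 0, 0, 0, 0, 0, 0, 0, 0], jaw=45)

```text
t: 8.75
tcp_pos: [0.4795, 0.3131, -0.0048]
tool_rot: [0.689, 0.725, 0.001, 0.0]
force: [-1.0, 0.2, 5.7]
finger_gap: 0.657
gripper_force: 43.2
```

Call:
step_arm(commands=[0, 0, -0.02, 0, 0, 0, 0, 0, -0.05, 0, 0, 0, 0, 0, -0.09, 0, 0, 0, -0.03, 0, -0.11, 0, 0, 0, -0.07, 0, -0.11, 0, 0, 0, -0.11, 0, -0.11, 0, 0, 0, -0.15, 0.005, -0.11, 0, 0, 0, -0.19, 0.01, -0.11, 0, 0, 0, -0.23, 0.01, -0.11, 0, 0, 0, -0.27, 0.01, -0.11, 0, 0, 0])

```text
t: 9.75
tcp_pos: [0.5025, 0.0422, 0.1042]
tool_rot: [0.689, 0.725, -0.0, -0.0]
force: [0.4, -0.1, -1.7]
finger_gap: 0.658
gripper_force: 43.2
```

Call:
step_arm(commands=[-0.04, 0, 0, 0, 0, 0, -0.08, 0.005, 0, 0, 0, 0, -0.12, 0.01, 0, 0, 0, 0, -0.16, 0.012, 0, 0, 0, 0, -0.2, 0.015, 0, 0, 0, 0, -0.24, 0.016, 0, 0, 0, 0, -0.28, 0.016, 0, 0, 0, 0, -0.32, 0.016, 0, 0, 0, 0, -0.35, 0.016, 0, 0, 0, 0, -0.362, 0.016, 0, 0, 0, 0])

```text
t: 10.75
tcp_pos: [0.5371, -0.3203, 0.104]
tool_rot: [0.69, 0.724, -0.0, 0.001]
force: [0.2, 0.1, -1.4]
finger_gap: 0.661
gripper_force: 43.1
```

```bash
python3 - <<'E'
from h import *
to(.538,-.3166,.0202,2.9)
T=manip.snapshot("top");S=manip.snapshot("side")
cv2.imwrite("pics/c5.png",np.hstack([cv2.resize(T["pixels"][130:240,380:500],(390,400),interpolation=cv2.INTER_CUBIC),cv2.resize(S["pixels"][200:400,220:420],(400,400))]))
E
```

```text
shift mm [ 3.7  1.1 83.7] rotvec [ 0.   0.1 -0.2] | t 10.8 tcp [ 0.5371 -0.3203  0.104 ] gap 0.661 F [ 0.2  0.1 -1.4]
```

View pics/c5.png

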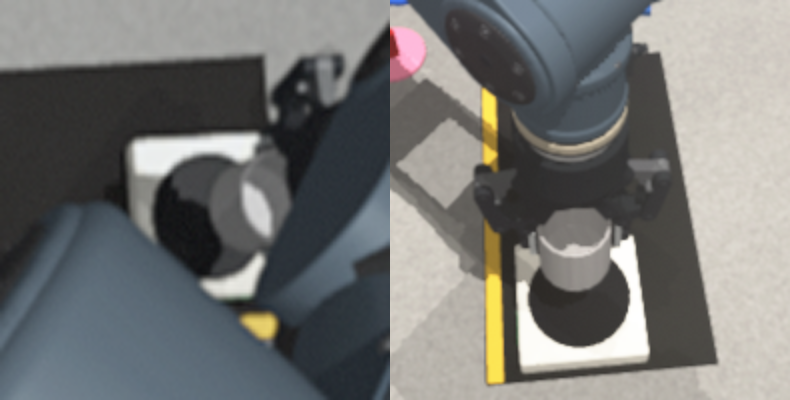

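The beaker is held upright above the plate, so I'll lower it.

Call:
step_arm(commands=[0.002, 0.001, 0.02, 0, 0, 0, 0.0035, 0.001, 0.04, 0, 0, 0, 0.0035, 0.001, 0.06, 0, 0, 0, 0.0035, 0.001, 0.072, 0, 0, 0, 0.0035, 0.001, 0.078, 0, 0, 0, 0.0035, 0.001, 0.081, 0, 0, 0, 0.0035, 0.001, 0.082, 0, 0, 0, 0.0035, 0.001, 0.083, 0, 0, 0, 0.0035, 0.001, 0.0835, 0, 0, 0, 0.0035, 0.001, 0.0835, 0, 0, 0])

```text
t: 11.85
tcp_pos: [0.5382, -0.3136, 0.0215]
tool_rot: [0.689, 0.725, 0.0, 0.0]
force: [-0.9, -0.1, -2.0]
finger_gap: 0.655
gripper_force: 43.1
```

Call:
step_arm(commands=[-0.001, 0, 0, 0, 0, 0, -0.0025, 0, 0, 0, 0, 0, -0.0025, 0, 0.0005, 0, 0, 0, -0.0025, 0, 0.001, 0, 0, 0, -0.0025, 0, 0.001, 0, 0, 0, -0.0025, 0, 0.0015, 0, 0, 0, -0.0025, 0, 0.0015, 0, 0, 0, -0.0025, 0, 0.0015, 0, 0, 0, -0.0025, 0, 0.0015, 0, 0, 0, -0.0025, 0, 0.0015, 0, 0, 0])

```text
t: 12.85
tcp_pos: [0.5382, -0.3162, 0.0202]
tool_rot: [0.689, 0.725, -0.0, 0.0]
force: [-1.8, 0.5, 6.3]
finger_gap: 0.658
gripper_force: 43.6
```

Call:
step_arm(commands=[0, 0, 0, 0, 0, 0, 0, 0, 0, 0, 0, 0, 0, 0, 0, 0, 0, 0, 0, 0, 0, 0, 0, 0, 0, 0, 0, 0, 0, 0, 0, 0, 0, 0, 0, 0, 0, 0, 0, 0, 0, 0, 0, 0, -0.02, 0, 0, 0, 0, 0, -0.06, 0, 0, 0, 0, 0, -0.1, 0, 0, 0], jaw=100)

```text
t: 13.85
tcp_pos: [0.5374, -0.3153, 0.1196]
tool_rot: [0.689, 0.725, -0.0, -0.001]
force: [0.2, 0.1, -0.6]
finger_gap: 1.003
gripper_force: 0.0
```

```bash
python3 - <<'E'
from h import *
to(.4735,.096,.12,2.9)
E
```

```text
shift mm [414.  -42.9   0.5] rotvec [-0.1 -0.1  0. ] | t 13.8 tcp [ 0.5374 -0.3153  0.1196] gap 1.003 F [ 0.2  0.1 -0.6]
```

Call:
step_arm(commands=[0.045, -0.005, 0, 0, 0, 0, 0.09, -0.01, 0, 0, 0, 0, 0.135, -0.015, 0, 0, 0, 0, 0.18, -0.02, 0, 0, 0, 0, 0.225, -0.025, 0, 0, 0, 0, 0.27, -0.03, 0, 0, 0, 0, 0.315, -0.034, 0, 0, 0, 0, 0.36, -0.038, 0, 0, 0, 0, 0.4, -0.042, 0, 0, 0, 0, 0.414, -0.043, 0, 0, 0, 0], jaw=45)

```text
t: 14.85
tcp_pos: [0.4725, 0.0985, 0.1196]
tool_rot: [0.688, 0.726, -0.0, -0.001]
force: [-0.2, 0.3, 0.2]
finger_gap: 0.451
gripper_force: 0.0
```

Call:
step_arm(commands=[0, 0, 0.02, 0, 0, 0, 0, 0, 0.05, 0, 0, 0, 0, 0, 0.075, 0, 0, 0, 0, 0, 0.09, 0, 0, 0, 0, 0, 0.1, 0, 0, 0, 0, 0, 0.1, 0, 0, 0, 0, 0, 0.1, 0, 0, 0, 0, 0, 0.1, 0, 0, 0, 0, 0, 0.1, 0, 0, 0, 0, 0, 0.1, 0, 0, 0])

```text
t: 15.85
tcp_pos: [0.4746, 0.0954, 0.0202]
tool_rot: [0.689, 0.725, 0.0, 0.001]
force: [0.5, 0.0, 0.3]
finger_gap: 0.452
gripper_force: 0.0
```

```bash
python3 - <<'E'
from h import *
to(.4735,.096,-.020,2.9)
T=manip.snapshot("top");S=manip.snapshot("side")
cv2.imwrite("pics/c6.png",np.hstack([cv2.resize(T["pixels"][160:260,220:320],(400,400),interpolation=cv2.INTER_CUBIC),cv2.resize(S["pixels"][120:220,230:330],(400,400),interpolation=cv2.INTER_CUBIC)]))
u0,v0,u1,v1=405,150,490,225
cv2.imwrite("pics/c7.png",cv2.resize(T["pixels"][v0:v1,u0:u1],None,fx=6,fy=6,interpolation=cv2.INTER_CUBIC))
E
```

```text
shift mm [ 0.7 -1.1 40.2] rotvec [0.1 0.  0. ] | t 15.8 tcp [0.4746 0.0954 0.0202] gap 0.452 F [0.5 0.  0.3]
```

View pics/c6.png

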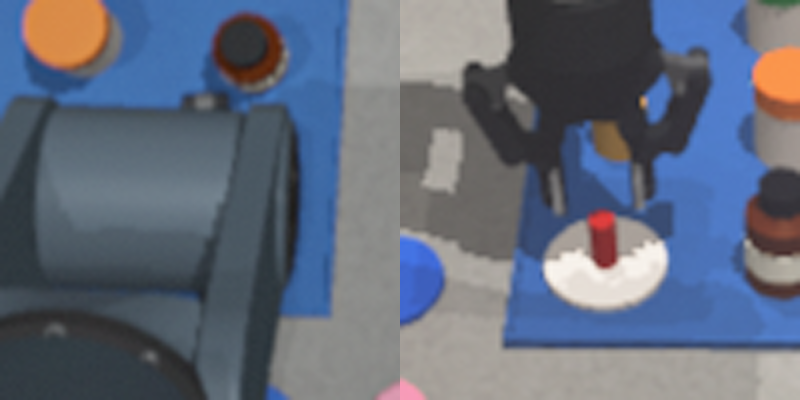

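View pics/c7.png

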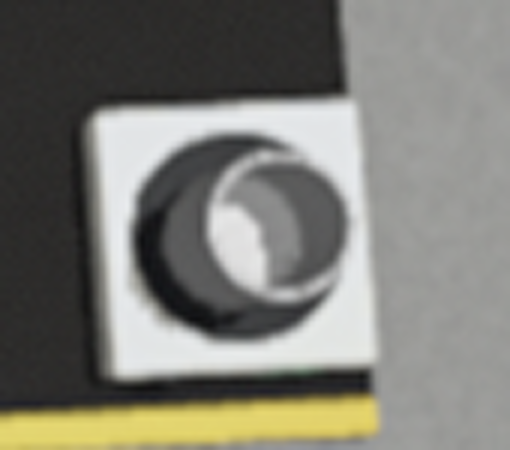

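The top view shows the beaker upright on the plate, with its rim centre at about (450.8,187.1), roughly 4 mm off centre. That's within tolerance. The side view shows the fingers straddling the knob just above it, with tips at z≈0.056. I'll descend 36 mm and grip.

Call:
step_arm(commands=[0.0005, -0.001, 0.008, 0, 0, 0, 0.0005, -0.001, 0.016, 0, 0, 0, 0.0005, -0.001, 0.022, 0, 0, 0, 0.0005, -0.001, 0.027, 0, 0, 0, 0.0005, -0.001, 0.03, 0, 0, 0, 0.0005, -0.001, 0.032, 0, 0, 0, 0.0005, -0.001, 0.034, 0, 0, 0, 0.0005, -0.001, 0.036, 0, 0, 0, 0.0005, -0.001, 0.036, 0, 0, 0, 0.0005, -0.001, 0.036, 0, 0, 0])

```text
t: 16.95
tcp_pos: [0.4732, 0.0958, -0.0164]
tool_rot: [0.689, 0.725, 0.0, 0.0]
force: [0.9, 0.6, -0.5]
finger_gap: 0.446
gripper_force: 0.0
```

Call:
step_arm(commands=[0, 0, 0, 0, 0, 0, 0, 0, 0, 0, 0, 0, 0, 0, 0, 0, 0, 0, 0, 0, 0, 0, 0, 0, 0, 0, 0, 0, 0, 0, 0, 0, 0, 0, 0, 0, 0, 0, 0, 0, 0, 0, 0, 0, 0, 0, 0, 0, 0, 0, 0, 0, 0, 0, 0, 0, 0, 0, 0, 0], jaw=5)

```text
t: 17.95
tcp_pos: [0.4733, 0.0959, -0.0162]
tool_rot: [0.689, 0.725, 0.0, 0.0]
force: [-0.6, -0.1, 5.3]
finger_gap: 0.168
gripper_force: 39.1
```

Call:
step_arm(commands=[0, 0, -0.02, 0, 0, 0, 0, 0, -0.06, 0, 0, 0, 0, 0, -0.1, 0, 0, 0, -0.01, 0, -0.13, 0, 0, 0, -0.05, 0.005, -0.13, 0, 0, 0, -0.09, 0.01, -0.13, 0, 0, 0, -0.13, 0.014, -0.13, 0, 0, 0, -0.17, 0.018, -0.13, 0, 0, 0, -0.2, 0.021, -0.13, 0, 0, 0, -0.21, 0.022, -0.13, 0, 0, 0])

```text
t: 18.95
tcp_pos: [0.5065, -0.1159, 0.1132]
tool_rot: [0.69, 0.724, -0.0, 0.001]
force: [0.1, 0.6, -0.3]
finger_gap: 0.168
gripper_force: 39.1
```

Call:
step_arm(commands=[-0.03, 0.003, 0, 0, 0, 0, -0.06, 0.006, 0, 0, 0, 0, -0.09, 0.01, 0, 0, 0, 0, -0.12, 0.013, 0, 0, 0, 0, -0.15, 0.016, 0, 0, 0, 0, -0.18, 0.019, 0, 0, 0, 0, -0.197, 0.021, 0, 0, 0, 0, -0.202, 0.021, 0, 0, 0, 0, -0.202, 0.021, 0, 0, 0, 0, -0.202, 0.021, 0, 0, 0, 0])

```text
t: 19.95
tcp_pos: [0.5363, -0.3114, 0.1131]
tool_rot: [0.689, 0.725, 0.0, -0.001]
force: [-0.6, 0.5, -0.4]
finger_gap: 0.173
gripper_force: 39.1
```

```bash
python3 - <<'E'
from h import *
to(.537,-.3136,.0708,2.9)
S=manip.snapshot("side")
cv2.imwrite("pics/c8.png",cv2.resize(S["pixels"][220:390,230:400],None,fx=3,fy=3,interpolation=cv2.INTER_CUBIC))
E
```

```text
shift mm [-2.3  0.6 42.3] rotvec [-0.1 -0.1  0.1] | t 19.9 tcp [ 0.5363 -0.3114  0.1131] gap 0.173 F [-0.6  0.5 -0.4]
```

View pics/c8.png

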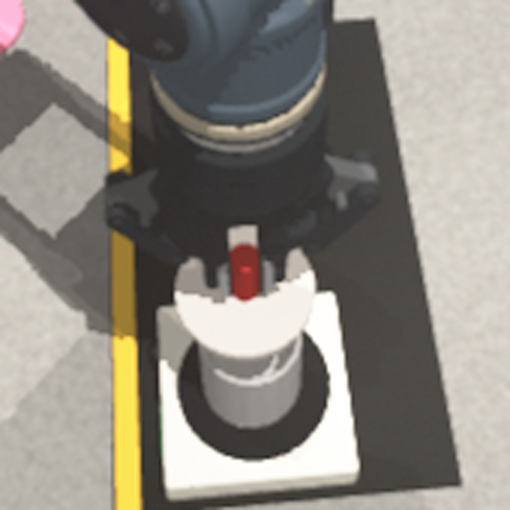

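The cover is held level above the beaker and aligned with it, so I'll lower it.

Call:
step_arm(commands=[-0.002, 0.0005, 0.01, 0, 0, 0, -0.002, 0.0005, 0.02, 0, 0, 0, -0.002, 0.0005, 0.028, 0, 0, 0, -0.002, 0.0005, 0.034, 0, 0, 0, -0.002, 0.0005, 0.038, 0, 0, 0, -0.002, 0.0005, 0.04, 0, 0, 0, -0.002, 0.0005, 0.041, 0, 0, 0, -0.002, 0.0005, 0.0415, 0, 0, 0, -0.002, 0.0005, 0.042, 0, 0, 0, -0.002, 0.0005, 0.042, 0, 0, 0])

```text
t: 21.0
tcp_pos: [0.5377, -0.3155, 0.0718]
tool_rot: [0.689, 0.725, 0.0, 0.0]
force: [-0.6, 1.0, -0.6]
finger_gap: 0.168
gripper_force: 39.1
```

Call:
step_arm(commands=[0.001, 0, 0, 0, 0, 0, 0.001, 0, 0.0005, 0, 0, 0, 0.001, 0, 0.001, 0, 0, 0, 0.001, 0, 0.0013, 0, 0, 0, 0.001, 0, 0.0016, 0, 0, 0, 0.001, 0, 0.0018, 0, 0, 0, 0.001, 0, 0.002, 0, 0, 0, 0.001, 0, 0.002, 0, 0, 0, 0.001, 0, 0.002, 0, 0, 0, 0.001, 0, 0.002, 0, 0, 0])

```text
t: 22.0
tcp_pos: [0.5376, -0.3144, 0.0708]
tool_rot: [0.689, 0.725, -0.0, 0.0]
force: [-2.2, 2.2, 8.0]
finger_gap: 0.166
gripper_force: 39.7
```

Call:
step_arm(commands=[0, 0, 0, 0, 0, 0, 0, 0, 0, 0, 0, 0, 0, 0, 0, 0, 0, 0, 0, 0, 0, 0, 0, 0, 0, 0, 0, 0, 0, 0, 0, 0, 0, 0, 0, 0, 0, 0, 0, 0, 0, 0, 0, 0, -0.01, 0, 0, 0, 0, 0, -0.03, 0, 0, 0, 0, 0, -0.06, 0, 0, 0], jaw=45)

```text
t: 23.0
tcp_pos: [0.5365, -0.3136, 0.1291]
tool_rot: [0.689, 0.725, -0.0, -0.002]
force: [0.4, -0.4, -0.1]
finger_gap: 0.452
gripper_force: 0.0
```

```bash
python3 - <<'E'
from h import *
to(.5796,.0885,.13,2.9)
E
```

```text
shift mm [399.3  63.5  -0. ] rotvec [-0.2 -0.1  0. ] | t 23.0 tcp [ 0.5365 -0.3136  0.1291] gap 0.452 F [ 0.4 -0.4 -0.1]
```

Call:
step_arm(commands=[0.04, 0.006, 0, 0, 0, 0, 0.085, 0.013, 0, 0, 0, 0, 0.13, 0.02, 0, 0, 0, 0, 0.175, 0.028, 0, 0, 0, 0, 0.22, 0.035, 0, 0, 0, 0, 0.265, 0.042, 0, 0, 0, 0, 0.31, 0.049, 0, 0, 0, 0, 0.355, 0.056, 0, 0, 0, 0, 0.39, 0.062, 0, 0, 0, 0, 0.3993, 0.0635, 0, 0, 0, 0], jaw=90)

```text
t: 24.0
tcp_pos: [0.5809, 0.0914, 0.1304]
tool_rot: [0.687, 0.726, 0.001, 0.0]
force: [-0.4, -0.2, 0.2]
finger_gap: 0.899
gripper_force: 0.0
```

Call:
step_arm(commands=[0, 0, 0, 0, 0, 0, 0, 0, 0.02, 0, 0, 0, 0, 0, 0.05, 0, 0, 0, 0, 0, 0.08, 0, 0, 0, 0, 0, 0.1, 0, 0, 0, 0, 0, 0.115, 0, 0, 0, 0, 0, 0.127, 0, 0, 0, 0, 0, 0.135, 0, 0, 0, 0, 0, 0.14, 0, 0, 0, 0, 0, 0.14, 0, 0, 0])

```text
t: 25.0
tcp_pos: [0.5807, 0.0875, -0.0107]
tool_rot: [0.689, 0.725, -0.0, -0.0]
force: [-0.1, -1.0, -0.1]
finger_gap: 0.904
gripper_force: 0.0
```

Call:
step_arm(commands=[0, 0, 0, 0, 0, 0, 0, 0, 0, 0, 0, 0, 0, 0, 0, 0, 0, 0, 0, 0, 0, 0, 0, 0, 0, 0, 0, 0, 0, 0, 0, 0, 0, 0, 0, 0, 0, 0, 0, 0, 0, 0, 0, 0, 0, 0, 0, 0, 0, 0, 0, 0, 0, 0, 0, 0, 0, 0, 0, 0], jaw=25)

```text
t: 26.0
tcp_pos: [0.5811, 0.0877, -0.0095]
tool_rot: [0.689, 0.725, 0.0, 0.0]
force: [-0.7, 0.1, 5.5]
finger_gap: 0.504
gripper_force: 41.0
```

Call:
step_arm(commands=[0, 0, -0.02, 0, 0, 0, 0, 0, -0.06, 0, 0, 0, 0, 0, -0.1, 0, 0, 0, -0.03, -0.006, -0.11, 0, 0, 0, -0.07, -0.015, -0.11, 0, 0, 0, -0.11, -0.024, -0.11, 0, 0, 0, -0.15, -0.032, -0.11, 0, 0, 0, -0.19, -0.041, -0.11, 0, 0, 0, -0.23, -0.05, -0.11, 0, 0, 0, -0.265, -0.057, -0.11, 0, 0, 0])

```text
t: 27.0
tcp_pos: [0.5364, -0.1818, 0.0992]
tool_rot: [0.689, 0.725, -0.0, -0.0]
force: [-0.3, -0.2, -1.9]
finger_gap: 0.498
gripper_force: 41.1
```

Call:
step_arm(commands=[-0.02, -0.004, 0, 0, 0, 0, -0.028, -0.006, 0.02, 0, 0, 0, -0.028, -0.006, 0.05, 0, 0, 0, -0.028, -0.006, 0.075, 0, 0, 0, -0.028, -0.006, 0.09, 0, 0, 0, -0.028, -0.006, 0.1, 0, 0, 0, -0.028, -0.006, 0.104, 0, 0, 0, -0.028, -0.006, 0.105, 0, 0, 0, -0.028, -0.006, 0.105, 0, 0, 0, -0.028, -0.006, 0.105, 0, 0, 0])

```text
t: 28.0
tcp_pos: [0.5333, -0.2086, -0.0046]
tool_rot: [0.689, 0.725, 0.0, 0.001]
force: [-0.2, -0.5, -1.5]
finger_gap: 0.5
gripper_force: 41.1
```

```bash
python3 - <<'E'
from h import *
to(.533,-.2078,-.0095,2.9)
E
```

```text
shift mm [ 0.8 -0.2  4.9] rotvec [0.1 0.1 0. ] | t 28.0 tcp [ 0.5333 -0.2086 -0.0046] gap 0.5 F [-0.2 -0.5 -1.5]
```

Call:
step_arm(commands=[0, 0, 0.002, 0, 0, 0, 0, 0, 0.003, 0, 0, 0, 0, 0, 0.0035, 0, 0, 0, 0, 0, 0.004, 0, 0, 0, 0, 0, 0.0045, 0, 0, 0, 0, 0, 0.005, 0, 0, 0, 0, 0, 0.0055, 0, 0, 0, 0, 0, 0.0055, 0, 0, 0, 0, 0, 0.0055, 0, 0, 0, 0, 0, 0.0055, 0, 0, 0])

```text
t: 29.0
tcp_pos: [0.5326, -0.2082, -0.0095]
tool_rot: [0.689, 0.725, -0.0, 0.0]
force: [-3.2, 2.0, 9.3]
finger_gap: 0.501
gripper_force: 42.2
```

Call:
step_arm(commands=[0, 0, 0, 0, 0, 0, 0, 0, 0, 0, 0, 0, 0, 0, 0, 0, 0, 0, 0, 0, 0, 0, 0, 0, 0, 0, 0, 0, 0, 0, 0, 0, 0, 0, 0, 0, 0, 0, -0.01, 0, 0, 0, 0, 0, -0.04, 0, 0, 0, 0, 0, -0.085, 0, 0, 0, 0, 0, -0.13, 0, 0, 0], jaw=95)

```text
t: 30.0
tcp_pos: [0.532, -0.2079, 0.1205]
tool_rot: [0.689, 0.725, -0.0, -0.001]
force: [0.7, -0.5, -0.2]
finger_gap: 0.951
gripper_force: 0.0
```

```bash
python3 - <<'E'
from h import *
to(.592,.194,.12,92.9)
E
```

```text
shift mm [398.3  80.3   0.7] rotvec [ -0.   -0.1 -90. ] | t 30.0 tcp [ 0.532  -0.2079  0.1205] gap 0.951 F [ 0.7 -0.5 -0.2]
```

Call:
step_arm(commands=[0.04, 0.008, 0, 0, 0, -8.5, 0.085, 0.017, 0, 0, 0, -17, 0.13, 0.026, 0, 0, 0, -25.5, 0.175, 0.035, 0, 0, 0, -34, 0.22, 0.044, 0, 0, 0, -42.5, 0.265, 0.053, 0, 0, 0, -51, 0.31, 0.062, 0, 0, 0, -59.5, 0.35, 0.071, 0, 0, 0, -68, 0.385, 0.078, 0, 0, 0, -76.5, 0.3983, 0.0803, 0, 0, 0, -85])

```text
t: 31.0
tcp_pos: [0.5927, 0.1974, 0.1199]
tool_rot: [0.013, 1.0, 0.001, 0.001]
force: [-0.5, -0.3, 0.2]
finger_gap: 0.949
gripper_force: 0.0
```

```bash
python3 - <<'E'
from h import *
to(.592,.194,.004,92.9)
E
```

```text
shift mm [  0.8  -3.5 115.9] rotvec [ 0.1  0.1 -4.4] | t 31.0 tcp [0.5927 0.1974 0.1199] gap 0.949 F [-0.5 -0.3  0.2]
```

Call:
step_arm(commands=[0, 0, 0, 0, 0, -4.4, 0, 0, 0.02, 0, 0, -4.4, 0, 0, 0.045, 0, 0, -4.4, 0, 0, 0.07, 0, 0, -4.4, 0, 0, 0.09, 0, 0, -4.4, 0, 0, 0.102, 0, 0, -4.4, 0, 0, 0.11, 0, 0, -4.4, 0, 0, 0.116, 0, 0, -4.4, 0, 0, 0.116, 0, 0, -4.4, 0, 0, 0.116, 0, 0, -4.4])

```text
t: 32.0
tcp_pos: [0.5932, 0.1937, 0.0037]
tool_rot: [-0.02, 1.0, 0.0, 0.001]
force: [0.4, -0.3, 0.7]
finger_gap: 0.952
gripper_force: 0.0
```

Call:
step_arm(commands=[0, 0, 0, 0, 0, 0, 0, 0, 0, 0, 0, 0, 0, 0, 0, 0, 0, 0, 0, 0, 0, 0, 0, 0, 0, 0, 0, 0, 0, 0, 0, 0, 0, 0, 0, 0, 0, 0, 0, 0, 0, 0, 0, 0, 0, 0, 0, 0, 0, 0, 0, 0, 0, 0, 0, 0, 0, 0, 0, 0], jaw=35)

```text
t: 33.0
tcp_pos: [0.5932, 0.1938, 0.0039]
tool_rot: [-0.02, 1.0, 0.0, 0.001]
force: [-1.2, -0.0, 6.0]
finger_gap: 0.558
gripper_force: 40.7
```

```bash
python3 - <<'E'
from h import *
s=manip.sense();z=s["tcp_pos"][2]
to(.5933,-.094,z+.1,92.9)
E
```

```text
shift mm [  11.4 -287.6 -100.1] rotvec [ 0.   0.1 -0.6] | t 33.0 tcp [0.5932 0.1938 0.0039] gap 0.558 F [-1.2 -0.   6. ]
```

Call:
step_arm(commands=[0, 0, -0.02, 0, 0, 0, 0, 0, -0.06, 0, 0, 0, 0, 0, -0.1, 0, 0, 0, 0.001, -0.03, -0.1, 0, 0, 0, 0.003, -0.07, -0.1, 0, 0, 0, 0.004, -0.11, -0.1, 0, 0, 0, 0.006, -0.15, -0.1, 0, 0, 0, 0.008, -0.19, -0.1, 0, 0, 0, 0.009, -0.23, -0.1, 0, 0, 0, 0.01, -0.26, -0.1, 0, 0, 0])

```text
t: 34.0
tcp_pos: [0.5926, -0.069, 0.1025]
tool_rot: [-0.019, 1.0, -0.0, -0.0]
force: [-0.4, -0.0, -1.7]
finger_gap: 0.556
gripper_force: 41.7
```

Call:
step_arm(commands=[0, -0.018, 0, 0, 0, 0, 0.0005, -0.0275, 0.01, 0, 0, 0, 0.0005, -0.0275, 0.035, 0, 0, 0, 0.0005, -0.0275, 0.06, 0, 0, 0, 0.0005, -0.0275, 0.08, 0, 0, 0, 0.0005, -0.0275, 0.09, 0, 0, 0, 0.0005, -0.0275, 0.094, 0, 0, 0, 0.0005, -0.0275, 0.095, 0, 0, 0, 0.0005, -0.0275, 0.095, 0, 0, 0, 0.0005, -0.0275, 0.095, 0, 0, 0])

```text
t: 35.0
tcp_pos: [0.5945, -0.0942, 0.009]
tool_rot: [-0.02, 1.0, -0.0, 0.001]
force: [0.2, 0.3, -0.6]
finger_gap: 0.554
gripper_force: 41.7
```

```bash
python3 - <<'E'
from h import *
to(.594,-.094,.0035,92.9)
E
```

```text
shift mm [0.5 0.2 5.5] rotvec [-0.   0.1 -0.6] | t 35.0 tcp [ 0.5945 -0.0942  0.009 ] gap 0.554 F [ 0.2  0.3 -0.6]
```

Call:
step_arm(commands=[0, 0, 0.002, 0, 0, 0, 0, 0, 0.003, 0, 0, 0, 0, 0, 0.0035, 0, 0, 0, 0, 0, 0.004, 0, 0, 0, 0, 0, 0.0045, 0, 0, 0, 0, 0, 0.005, 0, 0, 0, 0, 0, 0.0055, 0, 0, 0, 0, 0, 0.0055, 0, 0, 0, 0, 0, 0.0055, 0, 0, 0, 0, 0, 0.0055, 0, 0, 0])

```text
t: 36.0
tcp_pos: [0.5941, -0.0941, 0.0039]
tool_rot: [-0.02, 1.0, -0.0, 0.001]
force: [-2.3, 1.2, 8.0]
finger_gap: 0.56
gripper_force: 42.6
```

Call:
step_arm(commands=[0, 0, 0, 0, 0, 0, 0, 0, 0, 0, 0, 0, 0, 0, 0, 0, 0, 0, 0, 0, 0, 0, 0, 0, 0, 0, 0, 0, 0, 0, 0, 0, 0, 0, 0, 0, 0, 0, -0.01, 0, 0, 0, 0, 0, -0.04, 0, 0, 0, 0, 0, -0.085, 0, 0, 0, 0, 0, -0.13, 0, 0, 0], jaw=90)

```text
t: 37.0
tcp_pos: [0.5931, -0.0939, 0.134]
tool_rot: [-0.02, 1.0, 0.0, -0.001]
force: [1.1, -0.3, 0.5]
finger_gap: 0.9
gripper_force: 0.0
```

Call:
step_arm(commands=[0, 0.04, 0, 0, 0, 0, 0, 0.085, 0, 0, 0, 0, 0, 0.13, 0, 0, 0, 0, 0, 0.175, 0, 0, 0, 0, 0, 0.22, 0, 0, 0, 0, 0, 0.265, 0, 0, 0, 0, 0, 0.3, 0, 0, 0, 0, 0, 0.3, 0, 0, 0, 0, 0, 0.3, 0, 0, 0, 0, 0, 0.3, 0, 0, 0, 0])

```text
t: 38.0
tcp_pos: [0.5817, 0.2048, 0.1328]
tool_rot: [-0.02, 1.0, -0.0, 0.0]
force: [-0.7, -0.1, -0.0]
finger_gap: 0.9
gripper_force: 0.0
```

```bash
python3 - <<'E'
from h import *
T=manip.snapshot("top");S=manip.snapshot("side")
cv2.imwrite("pics/f.png",np.hstack([cv2.resize(T["pixels"][135:235,320:490],(510,300),interpolation=cv2.INTER_CUBIC),cv2.resize(S["pixels"][200:400,240:400],(280,300),interpolation=cv2.INTER_AREA)]))
for n,d,b,lo,hi,z in(("jar",T,(330,140,385,200),(5,150,100),(18,255,255),.066),("cap/bottle S?",S,(290,210,330,250),(5,150,100),(18,255,255),.066),("cover",T,(425,160,490,215),(0,120,60),(8,255,255),.132),("knobS",S,(290,270,350,350),(0,120,60),(8,255,255),.115)):
    try: c,_,a=blob(d,b,lo,hi);print(n,c.round(1),ray(d,*c,z).round(4),round(a))
    except ValueError: print(n,"none")
E
```

```text
jar [355.3 165. ] [ 0.5931 -0.0932  0.066 ] 363
cap/bottle S? [327.3 233.4] [ 0.5748 -0.0953  0.066 ] 66
cover [455.2 185.9] [ 0.5354 -0.3085  0.132 ] 38
knobS [312.3 323.9] [ 0.5378 -0.3126  0.115 ] 126
```

View pics/f.png

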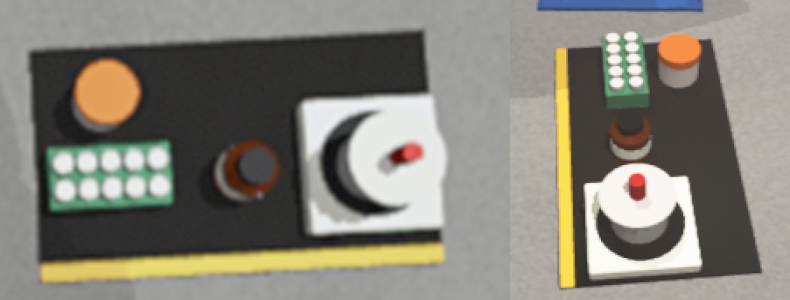

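The final views show all four things upright and in place: jar behind the rack, bottle at the midpoint, beaker on the plate with the cover level on top. Every measured offset is under about 5 mm.

```bash
python3 -c "
from station import manip
print(manip.sign_off())"
```

```text
the job is handed in; nothing more can be done
None
```

The job is handed in at about 38 s with no verdict returned: the final pictures show the beaker, cover, bottle and jar upright and within about 5 mm of their targets, and the robot never touched the green-capped jar or the weight.

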